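# Sort full from empty tins by weight

### The job

The three tins in the sloping rack look alike, but some are full and some are empty: lift them to feel which is which. Stand every full tin upright in the plywood box and every empty tin upright in the steel tray, so that the rack ends up empty. Set them down without dropping them, leave the box and tray about where they are, and do not disturb the other things on the bench.

Things in the scene. Friction and masses are not known exactly. Their poses are not given: they have to be found in the camera images.
- tin_1: one of three look-alike bare-metal tins with fixed lids: body 58 mm across, lid (top 26 mm) 60 mm, 90 mm tall. Origin: centre of the underside; z: along its axis to the lid. Empty 0.09 to 0.16 kg, full 0.5 to 0.72 kg, told apart by weight alone (numbers say nothing); at least one of each. Starts loose in a rack pocket, lid leaning 30 degrees from vertical to the rack's front
- tin_2: one of three look-alike bare-metal tins with fixed lids: body 58 mm across, lid (top 26 mm) 60 mm, 90 mm tall. Origin: centre of the underside; z: along its axis to the lid. Empty 0.09 to 0.16 kg, full 0.5 to 0.72 kg, told apart by weight alone (numbers say nothing); at least one of each. Starts loose in a rack pocket, lid leaning 30 degrees from vertical to the rack's front
- tin_3: one of three look-alike bare-metal tins with fixed lids: body 58 mm across, lid (top 26 mm) 60 mm, 90 mm tall. Origin: centre of the underside; z: along its axis to the lid. Empty 0.09 to 0.16 kg, full 0.5 to 0.72 kg, told apart by weight alone (numbers say nothing); at least one of each. Starts loose in a rack pocket, lid leaning 30 degrees from vertical to the rack's front
- rack: fixed grey steel rack, 282 wide (y) x 85 x 90 mm tall, three pockets in a row, 98 mm pitch. Origin: on the bench under the middle pocket; x to its rear, y along the row. Pocket floors slope down to the front: normal (-0.5, 0, 0.866). Low walls along it: 32 mm front, 40 back, 28 sides. Its front faces the robot's left. Tins lean on the front wall; draw them out along their axis
- pocket_1 (a point): point on the sloping floor of a rack pocket where the centre of a tin's underside rests, y = -98 mm in the rack's frame, 36 mm above the bench; axes as the rack's
- pocket_2 (a point): point on the sloping floor of a rack pocket where the centre of a tin's underside rests, y = 0 mm in the rack's frame, 36 mm above the bench; axes as the rack's
- pocket_3 (a point): point on the sloping floor of a rack pocket where the centre of a tin's underside rests, y = 98 mm in the rack's frame, 36 mm above the bench; axes as the rack's
- mug: white mug, 92 mm across, 95 mm tall, with a handle: bystander, to be left alone. Origin: centre of its underside
- spray_can: upright spray can, 58 mm across, 187 mm tall: bystander, to be left alone. Origin: centre of its underside
- wash_bottle: upright white wash bottle with a red cap and bent spout, 59 x 89 x 184 mm: bystander, to be left alone. Origin: centre of its underside
- carton: small brown carton, 64 x 104 x 41 mm, in a blue basket that is part of the room: bystander, to be left alone. Origin: centre of its underside
- solder_reel: reel of solder, 58 mm across, 45 mm tall: bystander, to be left alone. Origin: centre of its underside
- hex_keys: folding hex key set, 30 x 90 x 26 mm: bystander, to be left alone. Origin: centre of its underside
- plywood_box: loose open plywood box for the full tins, 140 x 180 x 50 mm (x, y, z), 0.8 kg, walls and floor 6 mm thick. Origin: centre of its underside; y: along its length. Two tins fit side by side along y. It stands left of the rack, beside the steel tray
- steel_tray: loose shallow tray of bare steel for the empty tins, 140 x 180 x 20 mm (x, y, z), 0.8 kg, walls and floor 4 mm thick. Origin: centre of its underside; y: along its length. Two tins fit side by side along y. It stands left of the rack, beside the plywood box

How it is judged (in metres and radians):
At the end, for the whole second after the job is handed in: each full tin stands upright (within 0.12 rad) on the floor of the plywood box and each empty tin stands upright on the floor of the steel tray, all at rest and released (a tin counts as full if it weighs more than 3.5 N on the box, as empty if less than 2.5 N on the tray); box and tray stand level (((x of tin_1 in the frame of plywood_box between -0.07 and 0.07 m and y of tin_1 in the frame of plywood_box between -0.09 and 0.09 m and z of tin_1 in the frame of plywood_box between 0.003 and 0.012 m and angle between tin_1's own z axis and vertical below 0.12 rad and linear speed of tin_1 below 0.02 m/s and contact force between tin_1 and the fingers below 0.1 N and contact force between tin_1 and plywood_box above 3.5 N) or (x of tin_1 in the frame of steel_tray between -0.07 and 0.07 m and y of tin_1 in the frame of steel_tray between -0.09 and 0.09 m and z of tin_1 in the frame of steel_tray between 0.001 and 0.01 m and angle between tin_1's own z axis and vertical below 0.12 rad and linear speed of tin_1 below 0.02 m/s and contact force between tin_1 and the fingers below 0.1 N and contact force between tin_1 and steel_tray below 2.5 N)) and ((x of tin_2 in the frame of plywood_box between -0.07 and 0.07 m and y of tin_2 in the frame of plywood_box between -0.09 and 0.09 m and z of tin_2 in the frame of plywood_box between 0.003 and 0.012 m and angle between tin_2's own z axis and vertical below 0.12 rad and linear speed of tin_2 below 0.02 m/s and contact force between tin_2 and the fingers below 0.1 N and contact force between tin_2 and plywood_box above 3.5 N) or (x of tin_2 in the frame of steel_tray between -0.07 and 0.07 m and y of tin_2 in the frame of steel_tray between -0.09 and 0.09 m and z of tin_2 in the frame of steel_tray between 0.001 and 0.01 m and angle between tin_2's own z axis and vertical below 0.12 rad and linear speed of tin_2 below 0.02 m/s and contact force between tin_2 and the fingers below 0.1 N and contact force between tin_2 and steel_tray below 2.5 N)) and ((x of tin_3 in the frame of plywood_box between -0.07 and 0.07 m and y of tin_3 in the frame of plywood_box between -0.09 and 0.09 m and z of tin_3 in the frame of plywood_box between 0.003 and 0.012 m and angle between tin_3's own z axis and vertical below 0.12 rad and linear speed of tin_3 below 0.02 m/s and contact force between tin_3 and the fingers below 0.1 N and contact force between tin_3 and plywood_box above 3.5 N) or (x of tin_3 in the frame of steel_tray between -0.07 and 0.07 m and y of tin_3 in the frame of steel_tray between -0.09 and 0.09 m and z of tin_3 in the frame of steel_tray between 0.001 and 0.01 m and angle between tin_3's own z axis and vertical below 0.12 rad and linear speed of tin_3 below 0.02 m/s and contact force between tin_3 and the fingers below 0.1 N and contact force between tin_3 and steel_tray below 2.5 N)) and angle between each of plywood_box, steel_tray's own z axis and vertical below 0.06 rad); the robot touches nothing.
It fails at once if a tin falls or is thrown: it moves faster than 0.7 m/s with no finger on it ((contact force between tin_1 and the fingers below 0.05 N and linear speed of tin_1 above 0.7 m/s) or (contact force between tin_2 and the fingers below 0.05 N and linear speed of tin_2 above 0.7 m/s) or (contact force between tin_3 and the fingers below 0.05 N and linear speed of tin_3 above 0.7 m/s)).
It fails at once if a bystander is shifted by more than 30 mm (distance of any of mug, spray_can, wash_bottle, carton, solder_reel, hex_keys from where it was at the start of the episode above 0.03 m).
It fails at once if an upright bystander is tipped by more than 0.5 rad (angle between any of mug, spray_can, wash_bottle, solder_reel's own z axis and vertical above 0.5 rad).
It fails at once if the box or the tray is shifted by more than 60 mm (distance of any of plywood_box, steel_tray from where it was at the start of the episode above 0.06 m).
It also fails if it takes over 69 s, if anything falls off the work surface, if the arm or the gripper's body presses on something with over 40 N, if the wrist force passes 120 N, or if a joint passes its speed limit or range.

### The arm

A 6-joint arm with a two-finger parallel gripper is mounted at the origin on a cart in front of the work surface, level with it; the furniture and walls round the work are solid. World frame = base frame: x ahead of the robot, y to its left, z up, the work surface at z = 0. Lengths are in mm, angles in rad, forces in N, time in s.
With the tool pointing down it reaches from about 275 to 1000 mm from the base axis. Payload 8.4 kg.
Tool frame: the origin (TCP) lies at the very end of the fingers, on their centre line; the grasp point (between the pads) lies 19 mm behind it; z points along the fingers, y is the line along which they close (so a half turn about z gives the same grasp; the last joint's range is limited). The gripper opens to 85 mm and grips with 20 to 120 N. Pads are 22 mm wide; open, the fingers measure 114 mm over their backs; the gripper's body (76 mm by 85 mm) begins 54 mm behind the grasp point. The pads swing forward as they close: fully open they stand 13 mm farther back than shut.
Start: joints at [1.276, 0.353, 1.633, -0, 1.155, -0.002], TCP at [180.395, 598.403, 231.281] pointing down, gripper open.
Joint ranges: [-2.63, 2.63], [-0.92, 2.1], [0.06, 2.66], [-1.3, 4.44], [0, 2.69], [-3.02, 3.02]. Speed limits (rad/s): [2.22, 2.22, 2.79, 3.14, 3.14, 3.14].

### API

Orientations are given as a 3x3 rotation matrix whose columns are the frame's x, y, z axes.
In Python, from station import arm, imaging gives the robot as it stands (arm), with the cameras (imaging). Calls block until the motion is done:
- arm.reach(position, orientation): joint-space move of the TCP to a pose.
- arm.move_l(position, attitude=None, velocity=150): straight line of the TCP; attitude=None keeps the orientation; velocity is the mean speed in mm/s.
- arm.set_joints(angles): joint-space move.
- arm.grip(opening, force=None): finger opening in mm; force is the grip in N (None keeps the last); returns when the fingers have stopped.
- arm.dwell(seconds).
- arm.inverse_kinematics(position, orientation): joint angles nearest the present ones, or None.
- imaging.get_image(name): name is "scene" or "top" or "wrist"; returns (picture, depth): 420x560x3 uint8, blue, green, red; 420x560 float32, mm along the optical axis (not along the pixel's ray), 0 where there is no reading.
- imaging.get_calibration(name): a dict with "fx", "fy", "cx", "cy" (pixels), "extrinsics" (4x4, takes a point from world to camera coordinates); the wrist camera has in their place "mount" (4x4, takes a point from camera to tool coordinates, whose origin is the TCP and whose axes are the flange's). Camera axes: x right, y up, looking along -z (the intrinsics and any distortion apply to the point x, -y, -z); pixel columns grow to the right and rows downward; lengths in mm; the calibration is good to about 2 mm. A picture is of the moment at which its call begins: read the wrist's pose just before it. get_calibration takes no time and is no camera call.
A pose or a line that the arm cannot do raises arm.PlanningError and nothing moves.
- arm.sign_off(): hands the job in; it is judged then, once.
Readings, each from a call of its own:
- arm.current_time(): time.
- arm.current_joint_pos(): joint angles.
- arm.current_joint_vel(): joint speeds.
- arm.current_joint_torque(): joint torques, N m.
- arm.current_eef_pos(): TCP position.
- arm.current_tcp_rot(): TCP orientation.
- arm.current_ft_force(): force on the tool from outside, world axes, zero at the start.
- arm.current_torque(): the same for the moment, N m.
- arm.current_width(): finger opening in mm.
- arm.current_grasp_force(): force on a finger pad.
Only numpy, scipy, OpenCV 4.12 (cv2) and the standard library are available. Lean on these libraries where they do the work, as an engineer would, in place of code of your own. Each camera call takes 0.05 s, during which the arm holds its last target. There are 200 camera calls.

## Working session

There is one attempt and no reset: what is moved stays moved. The work goes in short steps, each a Python script; the robot and the scene stay as the last script left them, time stands still between calls to the robot, and variables do not carry over. Pictures are saved under pics/ and viewed, at most 10 in all, crops included, and the job is handed in when it is done.

```bash
mkdir -p pics
python3 - <<'E'
from station import arm, imaging
import cv2,numpy as np
for n in("scene","top"):
    p,d=imaging.get_image(n);cv2.imwrite(f"pics/{n}0.png",p);np.save(f"pics/{n}0.npy",d)
    c=imaging.get_calibration(n);print(n,{k:np.round(v,4).tolist() if not isinstance(v,str) else v for k,v in c.items()},(d>0).mean())
print(imaging.get_calibration("wrist"));print(arm.current_tcp_rot(),arm.current_time(),arm.current_ft_force())
E
```

```text
scene {'fx': 418.7759, 'fy': 418.7759, 'cx': 285.8862, 'cy': 207.0511, 'extrinsics': [[0.5314, -0.8471, 0.0043, -389.2542], [0.4971, 0.3159, 0.8081, -320.7499], [-0.6859, -0.4273, 0.589, -1093.5987], [0.0, 0.0, 0.0, 1.0]]} 0.8271811224489796
top {'fx': 452.5153, 'fy': 452.5153, 'cx': 285.0366, 'cy': 200.3544, 'extrinsics': [[0.0204, -0.9998, -0.0057, -97.8426], [0.9747, 0.0186, 0.2229, -568.4106], [-0.2228, -0.0101, 0.9748, -1190.6512], [0.0, 0.0, 0.0, 1.0]]} 0.9959056122448979
{'fx': 302.5089172614407, 'fy': 302.5089172614407, 'cx': 279.2611031692382, 'cy': 207.81384107162472, 'mount': array([[-4.52050075e-04,  9.62059227e-01,  2.72840317e-01,
         6.84506264e+01],
       [ 9.99999548e-01,  6.63115507e-04, -6.81374819e-04,
        -1.37937559e+00],
       [-8.36447577e-04,  2.72839886e-01, -9.62059092e-01,
        -1.43362684e+02],
       [ 0.00000000e+00,  0.00000000e+00,  0.00000000e+00,
         1.00000000e+00]])}
[[-9.57443553e-01  2.88620344e-01 -3.73865578e-04]
 [ 2.88620586e-01  9.57442780e-01 -1.21651299e-03]
 [ 6.84450173e-06 -1.27264782e-03 -9.99999190e-01]] 0.1 [0.18162969 0.26919825 0.2624095 ]
```

View pics/scene0.png

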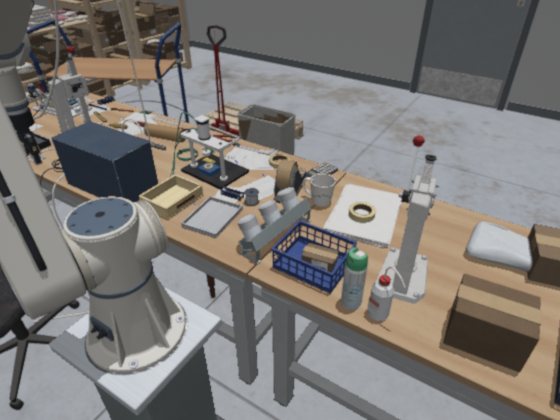

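View pics/top0.png

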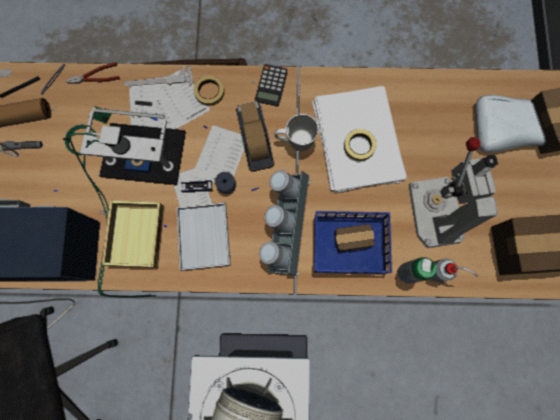

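Both views show the rack in the middle: in the top picture the lids are at about (283,182), (275,217) and (269,253). The plywood box is at (132,235), the tray at (203,237) and the mug at (301,130), close to the far tin. Next I'll measure these with the depth images.

```bash
cat > h.py <<'E'
import numpy as np,cv2
from station import arm, imaging
def cloud(n,d):
    c=imaging.get_calibration(n);v,u=np.mgrid[:d.shape[0],:d.shape[1]]
    P=np.stack([(u-c["cx"])*d/c["fx"],-(v-c["cy"])*d/c["fy"],-d],-1)
    if n=="wrist":
        M=c["mount"];T=np.eye(4);T[:3,:3]=arm.current_tcp_rot();T[:3,3]=arm.current_eef_pos();M=T@M
    else: M=np.linalg.inv(c["extrinsics"])
    W=P@M[:3,:3].T+M[:3,3];W[d<=0]=np.nan;return W
E
python3 - <<'E'
from h import *
d=np.load("pics/top0.npy");W=cloud("top",d);img=cv2.imread("pics/top0.png")
def pr(n,a):print(n,np.round(a,1).tolist())
for n,(u,v) in dict(bench=(245,270),box=(132,235),tray=(203,237),lid3=(283,182),lid2=(275,217),lid1=(269,253),mug=(301,120),reel=(225,183),hexk=(197,186),stand=(130,120),white=(145,150)).items():pr(n,W[v,u])
# footprints by height inside roi
def rect(n,u0,u1,v0,v1,z0,z1):
    R=W[v0:v1,u0:u1].reshape(-1,3);R=R[(R[:,2]>z0)&(R[:,2]<z1)]
    r=cv2.minAreaRect(R[:,:2].astype(np.float32));b=cv2.boxPoints(r)
    print(n,len(R),np.round(r[0],1),np.round(r[1],1),round(r[2],1),"zpct",np.round(np.percentile(R[:,2],[5,50,95]),1),b.round(0).tolist())
rect("box",98,168,195,275,42,60)
rect("tray",172,235,200,275,14,30)
rect("rack",255,312,160,285,25,60)
rect("mug",270,322,105,158,60,110)
rect("reel",212,240,168,196,30,60)
rect("hex",178,216,176,195,15,40)
rect("blackbox",0,103,195,285,60,200)
rect("basket",310,395,205,285,30,100)
rect("stand",75,190,100,185,20,300)
for n,(u,v) in dict(lid3=(283,182),lid2=(275,217),lid1=(269,253)).items():
    R=W[v-22:v+22,u-22:u+22].reshape(-1,3);R=R[R[:,2]>88]
    # lid plane
    T=R[R[:,2]>100];
    for _ in range(5):
        m=T.mean(0);_,_,V=np.linalg.svd(T-m);nn=V[2]*np.sign(V[2,2]);R2=R[abs((R-m)@nn)<3];T=R2
    print(n,len(T),m.round(1),nn.round(3),(T.max(0)-T.min(0)).round(1))
E
```

```text
bench [381.1, 22.6, 2.7]
box [472.8, 347.7, 10.8]
tray [472.5, 147.0, 0.5]
lid3 [606.8, -80.8, 122.8]
lid2 [512.2, -61.8, 119.8]
lid1 [418.2, -48.4, 113.5]
mug [809.2, -127.8, 63.8]
reel [622.7, 85.7, 41.9]
hexk [619.8, 171.1, 13.2]
stand [826.5, 391.1, 1.1]
white [673.4, 279.4, 170.2]
box 604 [480.4 347.8] [165.4 194.4] 88.5 zpct [43.2 48.8 53.2] [[381.0, 268.0], [575.0, 263.0], [580.0, 428.0], [385.0, 433.0]]
tray 364 [474.6 144.3] [180.5 140.5] 7.1 zpct [15.  18.8 23.6] [[376.0, 203.0], [394.0, 63.0], [573.0, 86.0], [555.0, 225.0]]
rack 774 [532.7 -98.5] [106.8 326.6] 89.5 zpct [26.9 44.4 58.9] [[369.0, -151.0], [696.0, -153.0], [696.0, -46.0], [370.0, -44.0]]
mug 461 [ 762.4 -102.8] [ 95.1 148.3] 15.5 zpct [63.7 82.9 96.7] [[697.0, -44.0], [736.0, -187.0], [828.0, -161.0], [788.0, -19.0]]
reel 301 [628.5  87.1] [55.5 56. ] 58.2 zpct [39.6 44.6 48.5] [[590.0, 78.0], [638.0, 49.0], [667.0, 96.0], [619.0, 125.0]]
hex 180 [618.9 172. ] [29.7 90. ] 4.6 zpct [15.3 20.1 27.3] [[600.0, 216.0], [608.0, 126.0], [637.0, 128.0], [630.0, 218.0]]
blackbox 2231 [448.1 569. ] [218.7 256.4] 1.4 zpct [ 68.5 131.2 197.1] [[336.0, 694.0], [342.0, 438.0], [561.0, 444.0], [554.0, 700.0]]
basket 1704 [ 458.4 -271.6] [164.3 204.6] 0.3 zpct [38.6 45.8 82.6] [[376.0, -170.0], [377.0, -374.0], [541.0, -373.0], [540.0, -169.0]]
stand 3580 [732.9 334. ] [238.4 263. ] 5.5 zpct [ 20.9 167.8 251.6] [[602.0, 453.0], [627.0, 192.0], [864.0, 214.0], [839.0, 476.0]]
lid3 178 [612.9 -70.4 113.1] [-0.012  0.299  0.954] [59.  51.4 19.9]
lid2 219 [516.4 -58.8 112.6] [0.001 0.388 0.922] [58.  53.1 23.9]
lid1 193 [419.9 -47.2 112. ] [0.053 0.329 0.943] [55.2 53.  23.2]
```

Run:
```python
from h import *
img=cv2.imread("pics/top0.png");hsv=cv2.cvtColor(img,cv2.COLOR_BGR2HSV)
c=imaging.get_calibration("top");E=c["extrinsics"];R=E[:3,:3];C=-R.T@E[:3,3];print("cam",C.round())
def ray(p,z):
    p=np.atleast_2d(p);d=np.c_[(p[:,0]-c["cx"])/c["fx"],-(p[:,1]-c["cy"])/c["fy"],-np.ones(len(p))]@R
    return (C+d*((z-C[2])/d[:,2])[:,None])
print("hsv box",hsv[235,132],hsv[235,112],"bench",hsv[215,245],hsv[280,200],"tray",hsv[237,203],hsv[208,203])
def blob(n,m,uv,z):
    m=cv2.morphologyEx(m.astype(np.uint8),cv2.MORPH_OPEN,np.ones((5,5)))
    k,l,_,_=cv2.connectedComponentsWithStats(m);p=np.argwhere(l==l[uv[1],uv[0]])[:,::-1]
    q=ray(cv2.convexHull(p.astype(np.int32))[:,0].astype(float),z)[:,:2].astype(np.float32)
    print(n,len(p),cv2.minAreaRect(q),cv2.boxPoints(cv2.minAreaRect(q)).round().tolist())
blob("box",(abs(hsv[...,0].astype(int)-25)<5)&(hsv[...,1]>70)&(hsv[...,2]>90)&(np.indices(hsv.shape[:2])[1]<168),(132,235),50)
blob("tray",(hsv[...,1]<45)&(hsv[...,2]>120),(203,237),20)
W=cloud("top",np.load("pics/top0.npy"))
P=W[195:275,98:168].reshape(-1,3);P=P[(P[:,2]>38)&(P[:,2]<60)]
for i,b in((0,(380,580)),(1,(240,450))):
    h,e=np.histogram(P[:,i],np.arange(b[0],b[1],5));print(i,list(zip(e[:-1].astype(int).tolist(),h.tolist())))
ry=np.array([.9929,-.119,0]);rx=np.array([-.119,-.9929,0]);a=-.5*rx+np.array([0,0,.866])
z=-a/np.linalg.norm(a)
for cl,nm in((np.cross(z,ry),"front/rear"),(ry,"row")):
  for s in(1,-1):
    y=s*cl;O=np.c_[np.cross(y,z),y,z]
    for L in((613,-70.4,113.5),(419.9,-47.2,113.5)):
        for off in(-38,150):
            j=arm.inverse_kinematics(np.array(L)+off*a,O);print(nm,s,L[0],off,None if j is None else np.round(j,2))
```

```text
cam [ 291.  -99. 1287.]
hsv box [ 30  75 193] [26 86 59] bench [ 14 125 155] [ 14 122 161] tray [102   7 173] [103  11 167]
box 234152 ((608.4474487304688, -62.35845947265625), (1211.4761962890625, 1744.2393798828125), 0.9254622459411621) [[-11.0, 800.0], [17.0, -944.0], [1228.0, -925.0], [1200.0, 819.0]]
tray 2843 ((470.3929443359375, 144.48171997070312), (170.05404663085938, 139.6776123046875), 6.844258785247803) [[378.0, 204.0], [394.0, 65.0], [563.0, 85.0], [546.0, 224.0]]
0 [(380, 46), (385, 85), (390, 13), (395, 11), (400, 12), (405, 14), (410, 15), (415, 13), (420, 15), (425, 12), (430, 14), (435, 12), (440, 13), (445, 13), (450, 12), (455, 10), (460, 15), (465, 14), (470, 11), (475, 7), (480, 13), (485, 17), (490, 12), (495, 13), (500, 9), (505, 14), (510, 15), (515, 15), (520, 9), (525, 11), (530, 13), (535, 10), (540, 11), (545, 9), (550, 13), (555, 93), (560, 53), (565, 0), (570, 0)]
1 [(240, 0), (245, 0), (250, 0), (255, 0), (260, 5), (265, 145), (270, 71), (275, 8), (280, 11), (285, 7), (290, 11), (295, 11), (300, 12), (305, 9), (310, 12), (315, 8), (320, 10), (325, 9), 
[... 451 characters left out ...]
.18  1.95 -0.46  1.32  2.29]
front/rear -1 613 -38 [ 0.13  0.6   1.74 -0.6   1.03 -0.95]
front/rear -1 613 150 [ 0.26  0.45  1.57 -0.49  1.36 -1.03]
front/rear -1 419.9 -38 [ 0.23  0.4   2.14 -0.64  0.91 -0.74]
front/rear -1 419.9 150 [ 0.41  0.18  1.95 -0.46  1.32 -0.85]
row 1 613 -38 [ 0.13  0.6   1.74 -0.6   1.03  0.62]
row 1 613 150 [ 0.26  0.45  1.57 -0.49  1.36  0.54]
row 1 419.9 -38 [ 0.23  0.4   2.14 -0.64  0.91  0.83]
row 1 419.9 150 [ 0.41  0.18  1.95 -0.46  1.32  0.72]
row -1 613 -38 [ 0.13  0.6   1.74 -0.6   1.03 -2.52]
row -1 613 150 [ 0.26  0.45  1.57 -0.49  1.36 -2.6 ]
row -1 419.9 -38 [ 0.23  0.4   2.14 -0.64  0.91 -2.31]
row -1 419.9 150 [ 0.41  0.18  1.95 -0.46  1.32 -2.42]
```

Run:
```python
import cv2
i=cv2.imread("pics/top0.png")[165:300,90:320];cv2.imwrite("pics/crop0.png",cv2.resize(i,None,fx=3.4,fy=3.4,interpolation=cv2.INTER_CUBIC))
```

```text
(no output)
```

View pics/crop0.png

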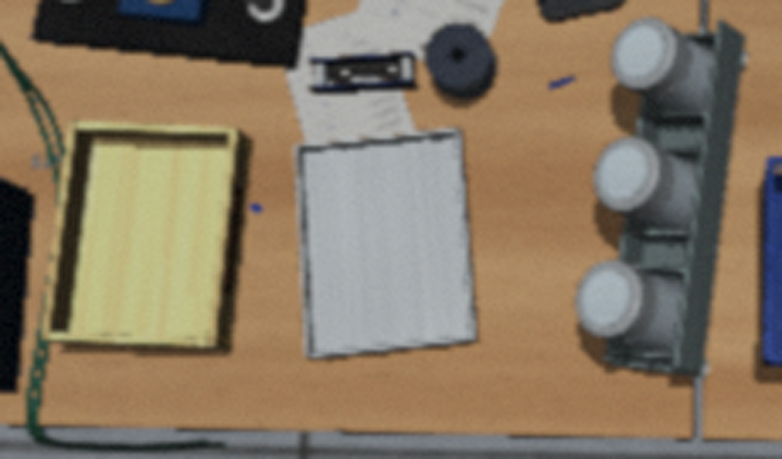

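The crop clearly shows the box corners at (72,123), (242,130), (220,352) and (50,340), the tray corners at (298,146), (460,130), (477,340) and (310,357), and the lids at (643,54), (628,174) and (611,298). I'll cast rays through these and check them against the depth results.

Run:
```python
from h import *
c=imaging.get_calibration("top");E=c["extrinsics"];R=E[:3,:3];C=-R.T@E[:3,3]
def ray(p,z):
    p=np.array(p,float)/3.4+[90-.35,165-.35];d=np.c_[(p[:,0]-c["cx"])/c["fx"],-(p[:,1]-c["cy"])/c["fy"],-np.ones(len(p))]@R
    return C+d*((z-C[2])/d[:,2])[:,None]
for n,p,z in(("box",[(72,123),(242,130),(220,352),(50,340)],50),("tray",[(298,146),(460,130),(477,340),(310,357)],20)):
    q=ray(p,z)[:,:2];yv=(q[0]+q[1]-q[2]-q[3])/2;xv=(q[1]+q[2]-q[0]-q[3])/2
    print(n,q.round().tolist(),q.mean(0).round(1),"len",np.hypot(*yv).round(),np.hypot(*xv).round(),"yaw of long axis deg",np.degrees(np.arctan2(yv[1],yv[0])).round(1),np.degrees(np.arctan2(xv[1],xv[0])).round(1)+90)
print(ray([(643,54),(628,174),(611,298)],114).round(1))
```

```text
box [[563.0, 403.0], [559.0, 262.0], [378.0, 264.0], [385.0, 402.0]] [471.1 332.7] len 180.0 139.0 yaw of long axis deg -0.2 -2.0999999999999943
tray [[553.0, 222.0], [570.0, 86.0], [394.0, 63.0], [377.0, 199.0]] [473.4 142.8] len 177.0 137.0 yaw of long axis deg 7.4 6.900000000000006
[[613.1 -69.2 114. ]
 [516.4 -59.8 114. ]
 [420.  -49.3 114. ]]
```

```bash
cat >> h.py <<'E'
LID={1:(420,-48.3,113.5),2:(516.4,-59.3,113.5),3:(613,-69.8,113.5)}
t=np.radians(-6.4);ry=np.array([np.cos(t),np.sin(t),0]);rx=np.array([np.sin(t),-np.cos(t),0])
A=-.5*rx+np.array([0,0,np.sqrt(.75)])
def mk(y,z):
    y=y-z*(y@z);y/=np.linalg.norm(y);return np.c_[np.cross(y,z),y,z]
OT=mk(-rx,-A)
BIN={"box":((471.5,334),-1.,6),"tray":((473.5,143.5),7.1,4)}
def slot(b,s):
    (x,y),w,f=BIN[b];w=np.radians(w);l=np.array([np.cos(w),np.sin(w)])
    return np.r_[np.array([x,y])+s*41*l,f+52],mk(np.array([-l[1],l[0],0]),np.array([0,0,-1.]))
def fz(n=5):
    r=[]
    for _ in range(n): arm.dwell(.04);r.append(arm.current_ft_force())
    return np.mean(r,0)
def say(n,*a):print(n,round(arm.current_time(),1),*[np.round(x,1) for x in a])
def pick(i):
    L=np.array(LID[i])
    arm.reach(L+70*A,OT);f0=fz();arm.move_l(L-38*A,velocity=120)
    arm.grip(45,25);say("grip",arm.current_width(),arm.current_grasp_force(),fz(2)-f0)
    arm.move_l(L-32*A,velocity=40);arm.grip(45,80)
    arm.move_l(L+75*A,velocity=120);arm.dwell(.2);f=fz()-f0
    say("lifted",arm.current_width(),arm.current_grasp_force(),f);return f
def place(b,s):
    p,O=slot(b,s);up=p+[0,0,110]
    arm.reach(up,O);arm.dwell(.15);g=fz(3)
    arm.move_l(p+[0,0,8],velocity=120)
    for k in range(20):
        arm.move_l(p+[0,0,6.5-1.5*k],velocity=30);f=arm.current_ft_force()
        if f[2]-g[2]>4:break
    say("touch",k,f-g,arm.current_eef_pos(),arm.current_width());arm.grip(85);arm.move_l(up+[0,0,20],velocity=200);say("out")
E
python3 - <<'E'
from h import *
W=cloud("top",np.load("pics/top0.npy"));print("black z",np.nanpercentile(W[205:280,0:95,2],[50,99]))
for i in LID:
  for o in(-38,75):print(i,o,np.round(arm.inverse_kinematics(np.array(LID[i])+o*A,OT),2))
for b in BIN:
  for s in(1,-1):
    p,O=slot(b,s);print(b,s,p.round(),[np.round(arm.inverse_kinematics(p+[0,0,h],O),2) for h in(-10,130)])
O=slot("box",1)[1];arm.move_l([180.4,500,300]);say("a")
pick(1)
E
```

```text
black z [203.09177589 209.00441301]
1 -38 [ 0.23  0.39  2.15 -0.65  0.9  -0.75]
1 75 [ 0.34  0.25  2.05 -0.51  1.15 -0.83]
2 -38 [ 0.17  0.49  1.95 -0.63  0.96 -0.85]
2 75 [ 0.27  0.37  1.86 -0.53  1.18 -0.92]
3 -38 [ 0.13  0.6   1.74 -0.6   1.03 -0.95]
3 75 [ 0.21  0.49  1.66 -0.53  1.22 -1.01]
box 1 [512. 333.  58.] [array([ 0.57,  0.55,  1.79, -0.  ,  0.8 , -0.98]), array([ 0.57,  0.38,  1.7 , -0.  ,  1.06, -0.98])]
box -1 [431. 335.  58.] [array([ 0.66,  0.48,  1.94, -0.  ,  0.73, -0.9 ]), array([ 0.66,  0.28,  1.85, -0.  ,  1.02, -0.9 ])]
tray 1 [514. 149.  56.] [array([ 0.28,  0.47,  1.96, -0.  ,  0.71, -1.42]), array([ 0.28,  0.26,  1.87, -0.  ,  1.01, -1.42])]
tray -1 [433. 138.  56.] [array([ 0.31,  0.38,  2.13, -0.  ,  0.63, -1.39]), array([ 0.31,  0.14,  2.03, -0.  ,  0.97, -1.39])]
a 1.1
grip 4.8 59.4 25.7 [0.3 5.8 2.5]
lifted 6.8 58.1 86.4 [-0.1  0.1 -5.7]
```

Run:
```python
from h import *
p,d=imaging.get_image("wrist");q,e=imaging.get_image("scene")
cv2.imwrite("pics/w1.png",np.hstack([cv2.resize(p,(400,300)),cv2.resize(q[140:290,180:380],(400,300),interpolation=cv2.INTER_CUBIC)]))
```

```text
(no output)
```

View pics/w1.png

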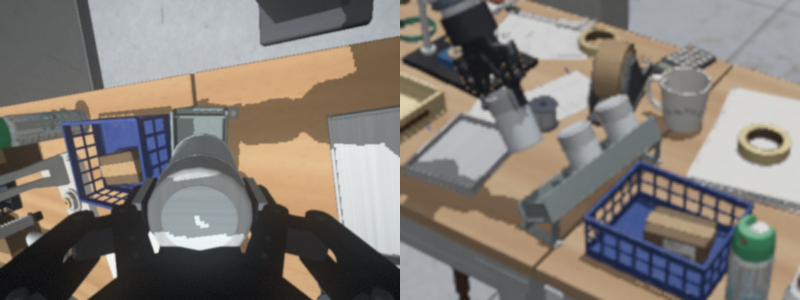

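The pictures show tin 1 held square between the fingers (left half, around (200,210)) and clear of the rack. It weighs 5.7 N, so it's full and goes in the box.

Run:
```python
from h import *
place("box",1)
f=pick(2)
```

```text
touch 11.0 5 [-2.2 -2.1 10.7] [512.9 333.4  58. ] 58.7
out 12.2
grip 15.2 59.6 25.9 [0.4 6.  6.2]
lifted 17.1 58.3 85.5 [ 0.8 -0.7 -0.8]
```

Run:
```python
from h import *
place("tray",1)
f=pick(3)
p,d=imaging.get_image("top");cv2.imwrite("pics/t2.png",cv2.resize(p[120:300,80:320],None,fx=3.3,fy=3.3,interpolation=cv2.INTER_CUBIC))
```

```text
touch 20.6 5 [-1.7  0.7  8.9] [514.8 148.7  55.9] 58.1
out 21.8
grip 24.3 59.5 26.1 [0.1 5.8 3.2]
lifted 26.3 58.0 86.4 [-0.2  0.2 -5.3]
```

View pics/t2.png

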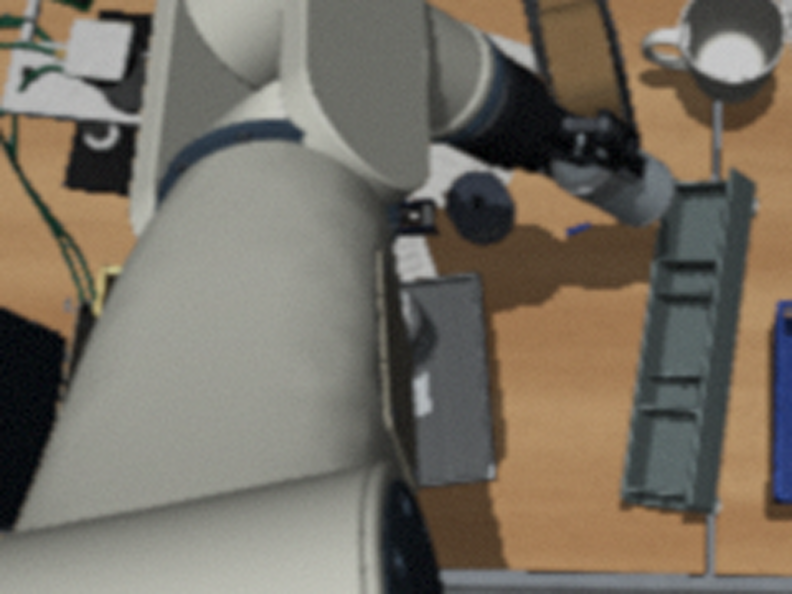

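The rack is empty, tin 3 is in the gripper above it, and the tray at (445,380) is in place. Tin 3 weighs 5.3 N, so it's full and goes in the box. I'll lift higher first to clear the tins already placed.

Run:
```python
from h import *
p=np.array(arm.current_eef_pos());arm.move_l(p+[0,0,70],velocity=150)
q,O=slot("box",-1);arm.reach(q+[0,0,180],O)
place("box",-1)
arm.move_l([380,0,330],velocity=250);say("clear",arm.current_ft_force())
arm.reach([300,-250,330],O)
for n in("top","scene"):
    p,d=imaging.get_image(n);cv2.imwrite(f"pics/{n}3.png",p)
    if n=="top":
        W=cloud(n,d)
        Z=W[...,2];P=W[(Z>70)&(Z<120)&(W[...,0]>370)&(W[...,0]<580)&(W[...,1]>60)&(W[...,1]<410)]
        for b in BIN:
            for s in(1,-1):
                c=slot(b,s)[0];Q=P[np.hypot(P[:,0]-c[0],P[:,1]-c[1])<40]
                if len(Q)>30:
                    T=Q[Q[:,2]>88];k=np.polyfit(T[:,0],T[:,2],1)[0],np.polyfit(T[:,1],T[:,2],1)[0];print(b,s,c.round(),T.mean(0).round(1),len(T),np.round(k,3))
i=cv2.imread("pics/top3.png")[120:300,80:320];cv2.imwrite("pics/top3c.png",cv2.resize(i,None,fx=3.3,fy=3.3,interpolation=cv2.INTER_CUBIC))
```

```text
touch 31.6 5 [-2.7 -3.8 15. ] [431.  334.9  58.2] 58.6
out 32.8
clear 34.5 [ 0.6 -0.3 -0.1]
box 1 [512. 333.  58.] [510.9 332.4  95.4] 388 [0.014 0.026]
box -1 [431. 335.  58.] [431.  333.7  95.6] 404 [-0.001  0.016]
tray 1 [514. 149.  56.] [513.7 149.7  93.9] 374 [-0.006 -0.001]
```

View pics/top3c.png

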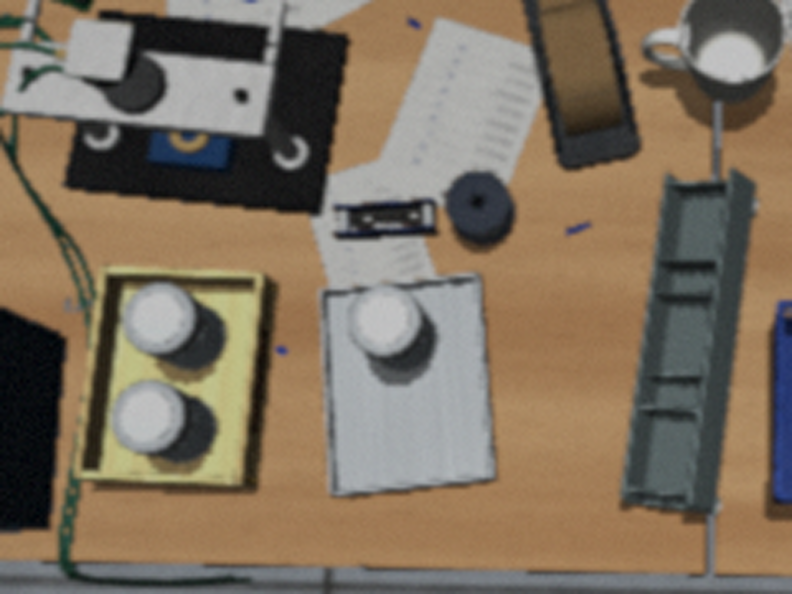

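The two full tins stand upright in the box at (160,318) and (150,415), and the empty one stands in the tray at (385,320). The rack is empty and nothing else has moved.

```bash
python3 -c "
from station import arm, imaging
arm.dwell(.3);print(arm.sign_off())"
```

```text
the job is handed in; nothing more can be done
None
```

I handed the job in at about 35 s of the 69 s allowed: tins 1 and 3 (numbered from the robot's end of the rack) weighed in full and stand upright in the plywood box, tin 2 was empty and stands upright in the steel tray, the rack is empty, and the last top-camera picture showed nothing else disturbed; sign-off returned no verdict.

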